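# Line up the filled jars by size for check-weighing

### The arm

A 6-joint arm with a two-finger parallel gripper is mounted at the origin on the work surface. World frame = base frame: x ahead of the robot, y to its left, z up, the work surface at z = 0. Lengths are in mm, angles in degrees, forces in N, time in s.
With the tool pointing down it reaches from about 350 to 850 mm from the base axis. Payload 8.1 kg.
Tool frame: the origin (TCP) lies at the very end of the fingers, on their centre line; the grasp point (between the pads) lies 19 mm behind it (tcp_to_grasp is the distance from the TCP to the grasp point, in mm); z points along the fingers, x is the direction in which the jaws open and shut, and the axes are right-handed (so a half turn about z gives the same grasp; the last joint's range is limited). The gripper opens to 85 mm and grips with 20 to 120 N. Pads are 22 mm wide; open, the fingers measure 114 mm over their backs; the gripper's body (76 mm by 85 mm) begins 54 mm behind the grasp point. The pads swing forward as they close: fully open they stand 13 mm farther back than shut.
Start: joints at [66.44, 7.471, 85.268, -0, 87.261, -4.893], TCP at [192.019, 568.449, 231.292] pointing down, gripper open.
Joint ranges: [-169.43, 169.43], [-51.17, 129.36], [1.28, 143.12], [-76.62, 256.62], [0, 156.53], [-152.29, 152.29]. Speed limits (degrees/s): [136.94, 136.94, 159.86, 180, 180, 180].

### API

Orientations are given as [roll, pitch, yaw] about the fixed x, y, z axes, in that order (R = Rz(yaw) Ry(pitch) Rx(roll)).
In Python, from bench import * gives the robot as it stands. The module is installed in compiled form; this text tells all that it offers.
- The arm moves only by the tool apply_moves, never from a script. Its argument "targets" is text: rows parted by semicolons, each of 7 numbers parted by spaces: the turn, a rotation vector about the tool's x, y, z in rad, then the shift along the tool's x, y, z in cm, then the finger opening in cm, from 0 to 8.54. A call has exactly 5 rows; each row is the pose to reach, as a shift and turn from the pose commanded when the call began, along the tool's axes at that moment; what a row does not reach only later rows make up. A row lasts 1/10 s, in which the tool goes at most 50 mm and 8.59 degrees, less where a joint would pass 70% of its speed; a pose out of reach is approached as far as the arm can. A call with a gripper value outside its range is refused whole. The fingers move at their own pace and stop on an object; "force" is the grip in N (left out, the last holds). Time passes only in rows, so rows that repeat a pose let the fingers close, or fill a call up. It gives the time, the measured TCP pose, the force and the opening at its end, in the units of the state.
- sense(): the state, without advancing time (a new reading comes with each control period).
- snapshot(name): name is "scene" or "top"; returns the picture (480x640x3 uint8, red, green, blue); there is no depth.
- camera_model(name): a dict with "fx", "fy", "cx", "cy" (pixels), "k1" (the pictures are not rectified: a ray, as slopes to the right and down, at radius r is drawn at 1 + k1 r^2 times it, then the intrinsics apply), "position" and "attitude" of the camera in the world. Camera axes: x right, y up, looking along -z (the intrinsics and any distortion apply to the point x, -y, -z); pixel columns grow to the right and rows downward; lengths in mm; the calibration is good to about 2 mm. A picture is of the moment at which its call begins. camera_model takes no time and is no camera call.
- hand_in(): hands the job in, once; it reports no verdict.
Trained networks look in the newest picture that a camera, given by its name, has taken for a name from the list of things; names that differ only in an ending like _2 or _b are one class to them, and where a whole thing is asked for, a point or a joint stands for the part that bears it (a point fixed in the world has none). Each returns a list of dicts, best first, with "confidence" (0 to 1); they miss things now and then, are a little off and sometimes report something else, mostly with a low value. They report only what shows in the picture. A call takes as long as a camera call. They do not tell look-alikes from the thing itself.
- recognise(camera, query): "at" ([row, column] in pixels, amid what is visible of it).
- place_of(camera, query): "at" ([row, column] in pixels: a listed point, or the origin of a listed thing).
The state is a dict: "time": time; "joint_pos": joint angles; "qd": joint speeds; "joint_efforts": joint torques, N m; "tool_pos": TCP position; "tcp_rot": TCP orientation; "ft_force": force on the tool from outside, world axes, zero at the start; "wrist_torque": the same for the moment, N m; "finger_gap": finger opening in mm.
Only numpy, scipy, OpenCV 4.12 (cv2) and the standard library are available. Lean on these libraries where they do the work, as an engineer would, in place of code of your own. Each camera call takes 0.05 s, during which the arm holds its last target. There are 200 camera calls.

### The job

Line up the four closed white jars for check-weighing on the row of grey pads, one jar standing centred on each pad, in order of size: the smallest on the pad next to the scale, the largest on the pad farthest from it. Keep the jars upright, do not touch the scale, and leave the small amber bottle that stands among them where it is.

Things in the scene. Friction and masses are not known exactly. Their poses are not given: they have to be found in the camera images.
- jar_10ml (a point): The smallest of four plain white round cosmetic jars (10 ml, screw lid on, closed, straight-sided): 36 mm across, 34 mm tall, standing loose on the bench. The point is its centre, 17 mm above its underside; z is up its axis.
- jar_30ml (a point): The second smallest of four plain white round cosmetic jars (30 ml, screw lid on, closed, straight-sided): 46 mm across, 42 mm tall, standing loose on the bench. The point is its centre, 21 mm above its underside; z is up its axis.
- jar_50ml (a point): The second largest of four plain white round cosmetic jars (50 ml, screw lid on, closed, straight-sided): 57 mm across, 50 mm tall, standing loose on the bench. The point is its centre, 25 mm above its underside; z is up its axis.
- jar_100ml (a point): The largest of four plain white round cosmetic jars (100 ml, screw lid on, closed, straight-sided): 68 mm across, 60 mm tall, standing loose on the bench. The point is its centre, 30 mm above its underside; z is up its axis.
- pad_a: One of four identical round dark grey silicone pads, 74 mm across, 3 mm thick, fixed in a straight row at 90 mm pitch on a 3 mm steel strip (84 x 360 mm) on the bench; its top is 6 mm above the bench. Which letter lies where in the row differs each time. Origin: centre of its underside, 3 mm above the bench; x across the row, y along it.
- pad_b: One of four identical round dark grey silicone pads, 74 mm across, 3 mm thick, fixed in a straight row at 90 mm pitch on a 3 mm steel strip (84 x 360 mm) on the bench; its top is 6 mm above the bench. Which letter lies where in the row differs each time. Origin: centre of its underside, 3 mm above the bench; x across the row, y along it.
- pad_c: One of four identical round dark grey silicone pads, 74 mm across, 3 mm thick, fixed in a straight row at 90 mm pitch on a 3 mm steel strip (84 x 360 mm) on the bench; its top is 6 mm above the bench. Which letter lies where in the row differs each time. Origin: centre of its underside, 3 mm above the bench; x across the row, y along it.
- pad_d: One of four identical round dark grey silicone pads, 74 mm across, 3 mm thick, fixed in a straight row at 90 mm pitch on a 3 mm steel strip (84 x 360 mm) on the bench; its top is 6 mm above the bench. Which letter lies where in the row differs each time. Origin: centre of its underside, 3 mm above the bench; x across the row, y along it.
- scale: Bench scale, fixed beyond one end of the pad row, left or right: white case 180 mm deep (x, across the row) by 150 mm wide, square steel pan on top, 55 mm high. Its centre is 300 mm from the row's middle along the row, 50 mm off its line, away from the robot. A grey bin of white lids, 55 mm high, same outline, stands at the row's other end. Origin: centre of its underside, on the bench.
- amber_bottle (a point): A small loose amber glass bottle with a black cap, 33 mm across and 79 mm tall, standing among the jars; not to be moved. The point is its centre, 39.5 mm above its underside.
There are look-alikes about, which are no part of the job. Leave any purple look-alike of the part that bears jar_100ml alone.

How it is judged (in metres and radians):
At the end, for the whole second after the job is handed in: Counting from the scale, the 10, 30, 50 and 100 ml jars stand in this order on the four pads, each upright (within 0.1 rad), resting on its pad (height within 4 mm), its centre within 13 mm of the pad's centre, and at rest (horizontal distance between jar_10ml and scale between 0.142 and 0.202 m and (horizontal distance between jar_10ml and pad_a below 0.013 m or horizontal distance between jar_10ml and pad_b below 0.013 m or horizontal distance between jar_10ml and pad_c below 0.013 m or horizontal distance between jar_10ml and pad_d below 0.013 m) and height (world z) of jar_10ml between 0.019 and 0.027 m and angle between each of jar_10ml, jar_30ml, jar_50ml, jar_100ml's own z axis and vertical below 0.1 rad and linear speed of each of jar10, jar30, jar50, jar100 below 0.02 m/s and horizontal distance between jar_30ml and scale between 0.23 and 0.29 m and (horizontal distance between jar_30ml and pad_a below 0.013 m or horizontal distance between jar_30ml and pad_b below 0.013 m or horizontal distance between jar_30ml and pad_c below 0.013 m or horizontal distance between jar_30ml and pad_d below 0.013 m) and height (world z) of jar_30ml between 0.023 and 0.031 m and horizontal distance between jar_50ml and scale between 0.319 and 0.379 m and (horizontal distance between jar_50ml and pad_a below 0.013 m or horizontal distance between jar_50ml and pad_b below 0.013 m or horizontal distance between jar_50ml and pad_c below 0.013 m or horizontal distance between jar_50ml and pad_d below 0.013 m) and height (world z) of jar_50ml between 0.027 and 0.035 m and horizontal distance between jar_100ml and scale between 0.408 and 0.468 m and (horizontal distance between jar_100ml and pad_a below 0.013 m or horizontal distance between jar_100ml and pad_b below 0.013 m or horizontal distance between jar_100ml and pad_c below 0.013 m or horizontal distance between jar_100ml and pad_d below 0.013 m) and height (world z) of jar_100ml between 0.032 and 0.04 m); the robot touches nothing.
It fails at once if a jar is tipped over (angle between any of jar_10ml, jar_30ml, jar_50ml, jar_100ml's own z axis and vertical above 0.6 rad).
It fails at once if the scale is touched (contact force between scale and anything else above 1.5 N).
It fails at once if the amber bottle is shifted or tipped (distance of amber_bottle from where it was at the start of the episode above 0.02 m or angle between amber_bottle's own z axis and vertical above 0.4 rad).
It also fails if it takes over 99 s, if anything falls off the work surface, if the arm or the gripper's body presses on something with over 40 N, if the wrist force passes 120 N, or if a joint passes its speed limit or range.

## Working session

There is one attempt and no reset: what is moved stays moved. The work goes in short steps, Python scripts to look and compute and a tool call to move; the robot and the scene stay as the last step left them, time stands still between calls to the robot, and variables do not carry over. Pictures are saved under pics/ and viewed, about 12 in all and at most 16, crops included, and the job is handed in when it is done.

Besides the shell and the picture viewer there is one more tool, called after ">>>" by a JSON object that holds its "name" and its "arguments". apply_moves: Moves the arm, as the interface text tells. Its arguments: {"type":"object","properties":{"targets":{"type":"string"},"force":{"type":"number"}},"required":["targets"]}

```bash
mkdir -p pics; cat > h.py <<'E'
from bench import *
import numpy as np, cv2
from scipy.spatial.transform import Rotation as R
def rot(cm):
    a=np.array(cm["attitude"],float)
    return a if a.shape==(3,3) else R.from_euler('xyz',a,degrees=True).as_matrix() if a.size==3 else R.from_quat(a).as_matrix()
def world(cam,rc,z):
    c=camera_model(cam); v,u=rc
    xd,yd=(u-c["cx"])/c["fx"],(v-c["cy"])/c["fy"]; x,y=xd,yd
    for _ in range(20):
        f=1+c["k1"]*(x*x+y*y); x,y=xd/f,yd/f
    d=rot(c)@np.array([x,-y,-1]); p=np.array(c["position"],float)
    return p+d*(z-p[2])/d[2]
def pix(cam,P):
    c=camera_model(cam); q=rot(c).T@(np.array(P,float)-np.array(c["position"]))
    x,y=q[0]/-q[2],-q[1]/-q[2]; f=1+c["k1"]*(x*x+y*y)
    return np.array([c["cy"]+c["fy"]*y*f,c["cx"]+c["fx"]*x*f])
E
python3 - <<'E'
from h import *
np.set_printoptions(precision=1,suppress=True)
for n in("scene","top"):
    print(n,camera_model(n)); cv2.imwrite(f"pics/{n}0.png",snapshot(n)[:,:,::-1])
for q,z in(("jar_10ml",17),("jar_30ml",21),("jar_50ml",25),("jar_100ml",30),("pad_a",3),("scale",0),("amber_bottle",39.5)):
  for n in("scene","top"):
    for d in place_of(n,q): print(q,n,np.array(d["at"]),round(d["confidence"],2),world(n,d["at"],z)[:2])
print(sense())
E
```

```text
scene {'fx': 514.4631245673881, 'fy': 514.4631245673881, 'cx': 304.8752802485652, 'cy': 240.4229090597646, 'k1': -0.0011419296948050428, 'position': array([878.7, 574.2, 705.6]), 'attitude': array([ 46.5,  -0.7, 150.5])}
top {'fx': 491.006839219068, 'fy': 491.006839219068, 'cx': 317.6368714933484, 'cy': 235.82255272681127, 'k1': -0.04523099865908809, 'position': array([ 333.1,  -25. , 1079.2]), 'attitude': array([ 12.3,  -0.1, -92.2])}
jar_10ml scene [177.4 270.4] 0.69 [ 481.5 -266.6]
jar_10ml top [266.3 419.2] 0.55 [ 487.1 -256.2]
jar_10ml top [185.8 172.2] 0.51 [692.3 289.3]
jar_30ml scene [341.3 291.1] 0.72 [651.6 144.7]
jar_30ml scene [216.1 299.6] 0.65 [ 490.8 -116.2]
jar_30ml top [266.1 358.1] 0.92 [ 492.1 -122. ]
jar_50ml scene [351.6 423. ] 0.88 [481.2 264.9]
jar_50ml top [277.8 179.3] 0.89 [480.3 266.2]
jar_100ml scene [205.7 356.5] 0.7 [377.5 -79.4]
jar_100ml scene [251.8 335.2] 0.64 [487.1  13.6]
jar_100ml scene [234.9 394.5] 0.56 [362.   29.7]
jar_100ml scene [440.7 312.9] 0.46 [705.8 307. ]
jar_100ml top [270.5 302.3] 0.73 [485.7  -0.5]
jar_100ml top [329.9 296.1] 0.63 [
[... 383 characters left out ...]
1.3 246.1] 0.73 [653.3 123.2]
pad_a top [187.9 174.8] 0.46 [691.7 287.3]
scale scene [440.4 314.4] 0.58 [696.1 295.8]
scale top [187.3 174.4] 0.97 [694.2 289.1]
amber_bottle scene [288.1 394.3] 0.94 [450.5 145.7]
amber_bottle top [265.  422.3] 0.75 [ 486.4 -258.2]
amber_bottle top [289.2 229.9] 0.72 [450.1 154. ]
{'time': 0.8, 'joint_pos': array([66.4,  7.5, 85.3,  0. , 87.3, -4.9]), 'qd': array([ 0.1, -0.1, -0. , -0. ,  0. ,  0.1]), 'joint_efforts': array([  0. , -56.9, -50.1,  -0. ,   0. ,   0. ]), 'tool_pos': array([192. , 568.4, 231.3]), 'tcp_rot': array([-180. ,   -0. ,   71.3]), 'ft_force': array([-0.5, -0.4,  0.4]), 'wrist_torque': array([0., 0., 0.]), 'finger_gap': 85.17720019155146}
```

View pics/top0.png

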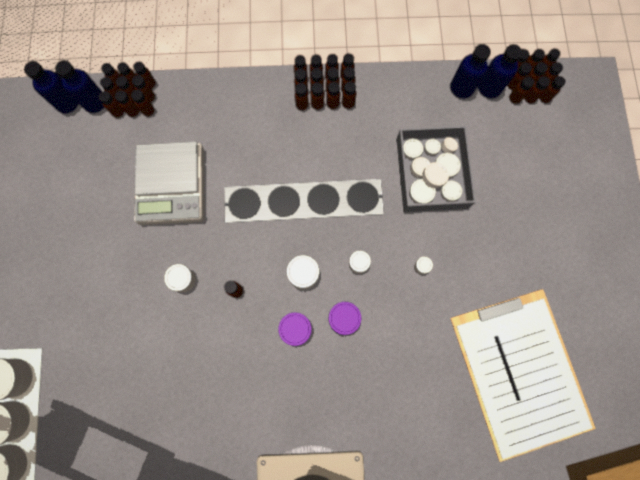

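View pics/scene0.png

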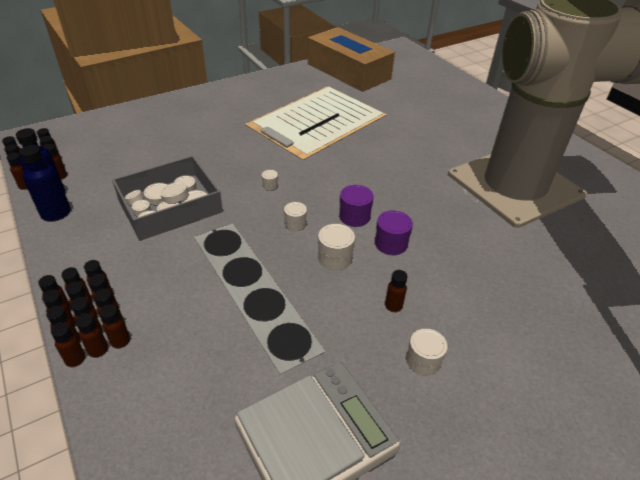

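The top view shows the white jars at column,row: 10 ml (424,265), 30 ml (360,261), 100 ml (303,271) and 50 ml (178,277). The amber bottle is at (233,289) and the scale is on the left at (170,185).

Possible confusions are the purple look-alikes at (295,329) and (345,318), the lids in the bin around (433,165), and the white things on the tray at lower left. None of these are the four white jars on the bench.

Next I'll refine positions by fitting silhouettes in both cameras.

```bash
cat >> h.py <<'E'
from scipy.optimize import minimize
def sil(cam,xy,r,zs,shape=(480,640),S=4):
    t=np.linspace(0,2*np.pi,60)
    p=np.array([pix(cam,[xy[0]+r*np.cos(a),xy[1]+r*np.sin(a),z])[::-1] for z in zs for a in t])
    m=np.zeros(shape,np.uint8); cv2.fillConvexPoly(m,cv2.convexHull(np.round(p*16).astype(np.int32)),255,lineType=cv2.LINE_AA,shift=4)
    return m/255.
def fit(cam,img,xy,r,zs,mask):
    c=pix(cam,[*xy,zs[0]]); w=np.zeros(mask.shape); cv2.circle(w,(int(c[1]),int(c[0])),int(2.2*r*0.55)+8,1,-1)
    m=mask*w
    f=lambda q:np.abs(sil(cam,q,r,zs)-m).sum()
    o=minimize(f,xy,method='Nelder-Mead',options=dict(initial_simplex=np.array([xy,[xy[0]+8,xy[1]],[xy[0],xy[1]+8]]),maxiter=60))
    return o.x,o.fun/m.sum()
E
python3 - <<'E'
from h import *
np.set_printoptions(precision=1,suppress=True)
J=dict(j10=((485,-260),18,(0,34)),j30=((491,-119),23,(0,42)),j50=((480,266),28.5,(0,50)),j100=((486,5),34,(0,60)))
for n in("top","scene"):
    im=cv2.imread(f"pics/{n}0.png").astype(float)
    vis=im.copy()
    for k,(xy,r,zs) in J.items():
        m=(im.min(2)>125)*1.
        x,e=fit(n,im,xy,r,zs,m); print(n,k,x,round(e,2)); s=sil(n,x,r,zs)
        cs,_=cv2.findContours((s>.5).astype(np.uint8),0,2); cv2.drawContours(vis,cs,-1,(0,0,255),1)
    for y in(128,38,-52,-143):
        m=(im.max(2)<60)*1.
        x,e=fit(n,im,(653,y),37,(6,6),m); print(n,'pad',x,round(e,2)); s=sil(n,x,37,(6,6))
        cs,_=cv2.findContours((s>.5).astype(np.uint8),0,2); cv2.drawContours(vis,cs,-1,(0,255,0),1)
    if n=="top": a=cv2.resize(vis[150:310,140:460],None,fx=2,fy=2)
    else: b=cv2.resize(vis[160:390,180:460],None,fx=1.2,fy=1.2)
o=np.zeros((320+276,640,3)); o[:320]=a; o[320:,:336]=b; cv2.imwrite("pics/fit.png",o)
E
```

```text
Traceback (most recent call last):
  File "h.py", line 28, in fit
    o=minimize(f,xy,method='Nelder-Mead',options=dict(initial_simplex=np.array([xy,[xy[0]+8,xy[1]],[xy[0],xy[1]+8]]),maxiter=60))
  File "h.py", line 27, in <lambda>
    f=lambda q:np.abs(sil(cam,q,r,zs)-m).sum()
                      ~~~^^^^^^^^^^^^
  File "h.py", line 21, in sil
    p=np.array([pix(cam,[xy[0]+r*np.cos(a),xy[1]+r*np.sin(a),z])[::-1] for z in zs for a in t])
                ~~~^^^^^^^^^^^^^^^^^^^^^^^^^^^^^^^^^^^^^^^^^^^^^
  File "h.py", line 15, in pix
    c=camera_model(cam); q=rot(c).T@(np.array(P,float)-np.array(c["position"]))
ValueError: time passes only in moves, steps and waits
```

>>> {"name": "apply_moves", "arguments": {"targets": "0 0 0.15 0 0 0 8.5; 0 0 0.3 0 0 0 8.5; 0 0 0.45 0 0 0 8.5; 0 0 0.6 0 0 0 8.5; 0 0 0.75 0 0 0 8.5", "force": 30}}

```text
time: 1.3
tool_pos: [192.0, 568.5, 231.3]
tcp_rot: [180.0, -0.0, 28.0]
ft_force: [0.0, -0.4, -0.3]
finger_gap: 85.1
```

```bash
sed -i 's/^from bench import \*/from bench import *\nimport bench, functools\ncamera_model=functools.lru_cache(bench.camera_model)/; s/np.array(\[xy,\[/np.array([xy,[/; s/xy\[1\]+8\]\])/xy[1]+8]],float)/' h.py
cat > m.py <<'E'
from h import *
import sys
np.set_printoptions(precision=1,suppress=True)
J=dict(j10=((485,-260),18,(0,34)),j30=((491,-119),23,(0,42)),j50=((480,266),28.5,(0,50)),j100=((486,5),34,(0,60)))
for n in("top","scene"):
    im=cv2.imread(f"pics/{n}0.png").astype(float)
    vis=im.copy()
    for k,(xy,r,zs) in J.items():
        m=(im.min(2)>125)*1.
        x,e=fit(n,im,xy,r,zs,m); print(n,k,x,round(e,2)); s=sil(n,x,r,zs)
        cs,_=cv2.findContours((s>.5).astype(np.uint8),0,2); cv2.drawContours(vis,cs,-1,(0,0,255),1)
    for y in(128,38,-52,-143):
        m=(im.max(2)<60)*1.
        x,e=fit(n,im,(653,y),37,(6,6),m); print(n,'pad',x,round(e,2)); s=sil(n,x,37,(6,6))
        cs,_=cv2.findContours((s>.5).astype(np.uint8),0,2); cv2.drawContours(vis,cs,-1,(0,255,0),1)
    if n=="top": a=cv2.resize(vis[150:310,140:460],None,fx=2,fy=2)
    else: b=cv2.resize(vis[160:390,180:460],None,fx=1.2,fy=1.2)
o=np.zeros((320+276,640,3)); o[:320]=a; o[320:,:336]=b; cv2.imwrite("pics/fit.png",o)
E
python3 m.py
```

```text
top j10 [ 514.3 -278.9] 0.88
top j30 [ 523.2 -149.1] 0.87
top j50 [466.4 310.5] 0.85
top j100 [539.5  33. ] 0.86
top pad [1303.2 -417.1] nan
top pad [1303.2  -59.2] nan
top pad [1253. -353.] nan
top pad [1229.  -391.5] 1.0
scene j10 [ 469.5 -297.4] 1.5
scene j30 [ 477.5 -159.3] 1.15
scene j50 [451.6 247.1] 0.77
scene j100 [446.3 -45.9] 1.05
scene pad [648.1 131.5] 0.5
scene pad [649.4  42.3] 0.66
scene pad [651.8 -48.5] 0.7
scene pad [ 652.7 -138.2] 0.68h.py:31: RuntimeWarning: invalid value encountered in scalar divide
  return o.x,o.fun/m.sum()
[ WARN:0@17.538] global loadsave.cpp:1063 imwrite_ Unsupported depth image for selected encoder is fallbacked to CV_8U.
```

View pics/fit.png

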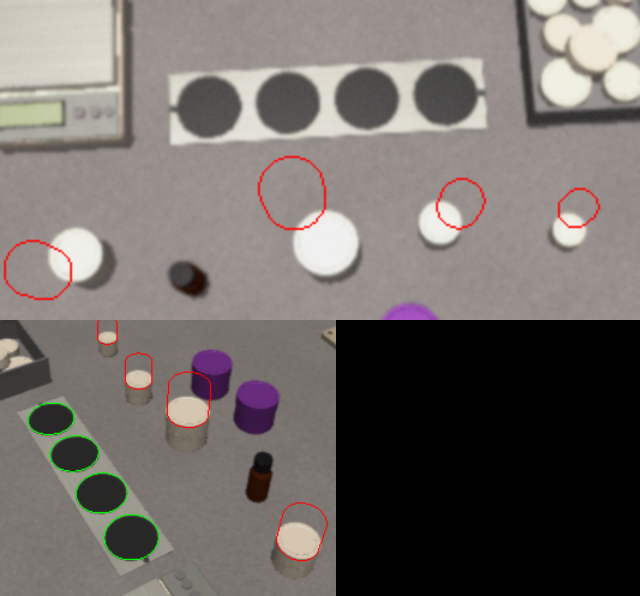

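>>> {"name": "apply_moves", "arguments": {"targets": "0 0 0.15 0 0 0 8.5; 0 0 0.3 0 0 0 8.5; 0 0 0.45 0 0 0 8.5; 0 0 0.489 0 0 0 8.5; 0 0 0.489 0 0 0 8.5"}}

```text
time: 1.8
tool_pos: [192.0, 568.5, 231.3]
tcp_rot: [-180.0, -0.0, 0.3]
ft_force: [-0.1, -0.1, -0.4]
finger_gap: 85.1
```

```bash
cat > m.py <<'E'
from h import *
np.set_printoptions(precision=1,suppress=True)
J=[('j10',(485,-260),34,18),('j30',(491,-119),42,23),('j50',(480,266),50,28.5),('j100',(486,5),60,34)]+[('pad',(653,y),6,37) for y in(128,38,-52,-143)]
for n in("top","scene"):
    im=cv2.imread(f"pics/{n}0.png")
    for k,xy,h,r in J:
        p=pix(n,[*xy,h]); v,u=np.round(p).astype(int)
        lev=np.median(im[v-3:v+4,u-3:u+4].min(2))
        g=im.min(2).astype(float)
        m=(g>lev-(25 if n=="scene" else 45)) if k!='pad' else (g<lev+30)
        _,l,st,ce=cv2.connectedComponentsWithStats(m.astype(np.uint8),connectivity=4)
        i=l[v,u]; s=sil(n,xy,r,(h,h)).sum()
        print(n,k,lev,'area/pred %.2f'%(st[i,4]/s),world(n,ce[i][::-1],h)[:2])
E
python3 m.py
```

```text
top j10 229.0 area/pred 0.80 [ 488.7 -263.8]
top j30 236.0 area/pred 0.83 [ 500.7 -123.9]
top j50 234.0 area/pred 0.87 [478.9 263.8]
top j100 239.0 area/pred 0.89 [480.6  -1.3]
top pad 78.0 area/pred 0.84 [648.5 127.9]
top pad 79.0 area/pred 0.82 [650.   37.7]
top pad 77.0 area/pred 0.83 [651.6 -52. ]
top pad 73.0 area/pred 0.84 [ 653.3 -142.1]
scene j10 176.0 area/pred 0.72 [ 488.  -258.5]
scene j30 176.0 area/pred 0.81 [ 499.8 -119.3]
scene j50 177.0 area/pred 0.87 [478.9 268.4]
scene j100 177.0 area/pred 0.86 [480.7   3.5]
scene pad 39.0 area/pred 0.91 [649.5 134. ]
scene pad 38.0 area/pred 0.90 [650.9  43.9]
scene pad 38.0 area/pred 0.90 [652.2 -45.6]
scene pad 38.0 area/pred 0.90 [ 653.7 -135.4]
```

>>> {"name": "apply_moves", "arguments": {"targets": "0 0 0 2.87 3.02 0.5 8.5; 0 0 0 5.74 6.04 1 8.5; 0 0 0 8.61 9.06 1.5 8.5; 0 0 0 11.48 12.08 2 8.5; 0 0 0 14.35 15.1 3 8.5"}}

```text
time: 2.3
tool_pos: [337.7, 417.5, 202.0]
tcp_rot: [-179.9, -0.1, 0.5]
ft_force: [0.5, 1.2, 0.4]
finger_gap: 85.1
```

>>> {"name": "apply_moves", "arguments": {"targets": "0 0 0 2.87 3.02 1 8.5; 0 0 0 5.74 6.04 2 8.5; 0 0 0 8.61 9.06 3 8.5; 0 0 0 11.48 12.08 4 8.5; 0 0 0 14.35 15.1 6 8.5"}}

```text
time: 2.8
tool_pos: [483.0, 267.3, 142.6]
tcp_rot: [-179.9, -0.2, 0.5]
ft_force: [1.0, 0.9, -0.0]
finger_gap: 85.1
```

>>> {"name": "apply_moves", "arguments": {"targets": "0 0 0 0 0 2 8.5; 0 0 0 0 0 4 8.5; 0 0 0 0 0 5 8.5; 0 0 0 0 0 5 8.5; 0 0 0 0 0 5 8.5"}}

```text
time: 3.3
tool_pos: [480.9, 268.6, 92.0]
tcp_rot: [-180.0, -0.0, 0.4]
ft_force: [0.9, -0.5, -0.2]
finger_gap: 85.0
```

```bash
python3 - <<'E'
from h import *
im=snapshot("scene"); cv2.imwrite("pics/a1.png",cv2.resize(im[250:450,330:530],None,fx=3,fy=3)[:,:,::-1]); print(sense()["tool_pos"])
E
```

```text
[481.39123959 268.82902473  92.56146655]
```

View pics/a1.png

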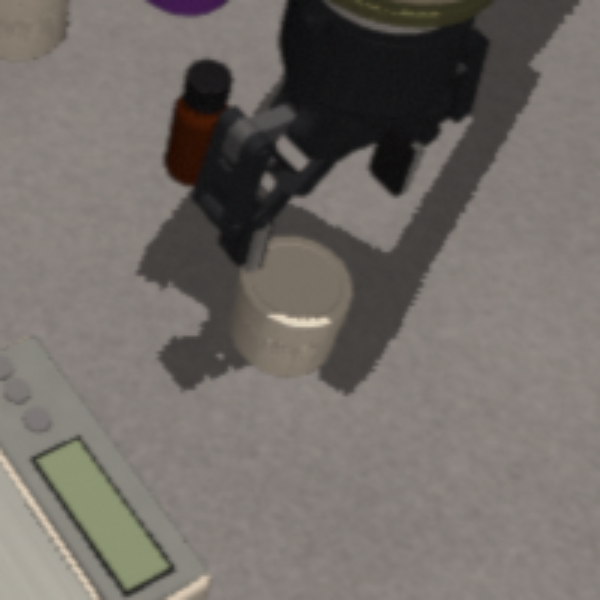

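The crop shows the 50 ml jar at about (293,300), directly below the open fingers, with the amber bottle clear to the left at (197,130). I'm descending to grip.

>>> {"name": "apply_moves", "arguments": {"targets": "0 0 0 -0.2 0.25 2 8.5; 0 0 0 -0.2 0.25 4 8.5; 0 0 0 -0.2 0.25 6 8.5; 0 0 0 -0.2 0.25 7.5 8.5; 0 0 0 -0.2 0.25 8.2 8.5"}}

```text
time: 3.85
tool_pos: [478.5, 265.8, 8.6]
tcp_rot: [180.0, 0.0, 0.4]
ft_force: [-0.0, 0.5, -0.4]
finger_gap: 84.8
```

>>> {"name": "apply_moves", "arguments": {"targets": "0 0 0 0 0 0 4; 0 0 0 0 0 0 4; 0 0 0 0 0 0 4; 0 0 0 0 0 0 4; 0 0 0 0 0 0 4", "force": 30}}

```text
time: 4.35
tool_pos: [479.8, 266.1, 10.5]
tcp_rot: [-179.9, -0.1, 0.3]
ft_force: [-0.2, 0.8, 6.3]
finger_gap: 56.3
```

>>> {"name": "apply_moves", "arguments": {"targets": "0 0 0 0 0 -1.5 4; 0 0 0 0 0 -4 4; 0 0 0 0 0 -7 4; 0 0 0 0.5 1 -10 4; 0 0 0 2 3.5 -11 4"}}

```text
time: 4.85
tool_pos: [500.3, 232.6, 124.1]
tcp_rot: [-179.9, -0.3, 0.5]
ft_force: [0.9, -1.2, -0.9]
finger_gap: 56.3
```

>>> {"name": "apply_moves", "arguments": {"targets": "0 0 0 2 3.5 0 4; 0 0 0 4 7.2 0 4; 0 0 0 6 10.9 0 4; 0 0 0 8 14.6 0 4; 0 0 0 10 18.3 0 4"}}

```text
time: 5.35
tool_pos: [600.6, 46.8, 120.3]
tcp_rot: [-180.0, -0.0, 0.3]
ft_force: [0.3, 0.8, -0.7]
finger_gap: 56.4
```

>>> {"name": "apply_moves", "arguments": {"targets": "0 0 0 2 3.5 0 4; 0 0 0 3.8 6.7 0 4; 0 0 0 4.8 8.7 0 4; 0 0 0 5.2 9.7 2 4; 0 0 0 5.2 9.7 5 4"}}

```text
time: 5.85
tool_pos: [655.4, -50.8, 72.4]
tcp_rot: [179.9, -0.3, 0.2]
ft_force: [0.6, -0.1, -1.0]
finger_gap: 56.5
```

>>> {"name": "apply_moves", "arguments": {"targets": "0 0 0 0 0 2 4; 0 0 0 0 0 3.8 4; 0 0 0 0 0 4.8 4; 0 0 0 0 0 5.2 4; 0 0 0 0 0 5.3 4"}}

```text
time: 6.35
tool_pos: [653.1, -48.2, 17.0]
tcp_rot: [180.0, -0.0, 0.4]
ft_force: [-0.2, 0.1, -1.0]
finger_gap: 56.5
```

>>> {"name": "apply_moves", "arguments": {"targets": "0 0 0 0 0 0 4; 0 0 0 0 0 0 4; 0 0 0 0 0 0.05 4; 0 0 0 0 0 0.1 4; 0 0 0 0 0 0.1 4"}}

```text
time: 6.85
tool_pos: [653.4, -48.4, 16.5]
tcp_rot: [180.0, -0.1, 0.3]
ft_force: [-1.6, 0.5, 5.1]
finger_gap: 56.1
```

>>> {"name": "apply_moves", "arguments": {"targets": "0 0 0 0 0 0 8.5; 0 0 0 0 0 0 8.5; 0 0 0 0 0 0 8.5; 0 0 0 0 0 -1 8.5; 0 0 0 0 0 -4 8.5"}}

```text
time: 7.35
tool_pos: [649.7, -47.9, 52.2]
tcp_rot: [-179.9, 0.4, 0.3]
ft_force: [0.1, -0.2, -0.8]
finger_gap: 85.2
```

>>> {"name": "apply_moves", "arguments": {"targets": "0 0 0 0 0 -4 8.5; 0 0 0 -4 1.9 -6 8.5; 0 0 0 -8 3.8 -6 8.5; 0 0 0 -12 5.7 -6 8.5; 0 0 0 -15.2 7.25 -5.5 8.5"}}

```text
time: 7.85
tool_pos: [500.1, -122.6, 111.8]
tcp_rot: [179.9, -0.1, 0.3]
ft_force: [-0.1, 0.2, 0.1]
finger_gap: 85.0
```

>>> {"name": "apply_moves", "arguments": {"targets": "0 0 0 0 0 1 8.5; 0 0 0 0 0 1 8.5; 0 0 0 0 0 1 8.5; 0 0 0 0 0 1 8.5; 0 0 0 0 0 1 8.5"}}

```text
time: 8.35
tool_pos: [502.2, -121.4, 100.8]
tcp_rot: [180.0, -0.0, 0.4]
ft_force: [-0.5, 0.2, 0.3]
finger_gap: 84.9
```

```bash
python3 - <<'E'
from h import *
im=snapshot("scene"); cv2.imwrite("pics/a2.png",cv2.resize(im[160:380,180:400],None,fx=2.7,fy=2.7)[:,:,::-1]); print(sense()["tool_pos"])
E
```

```text
[ 501.98370894 -121.38591696  100.64824083]
```

View pics/a2.png

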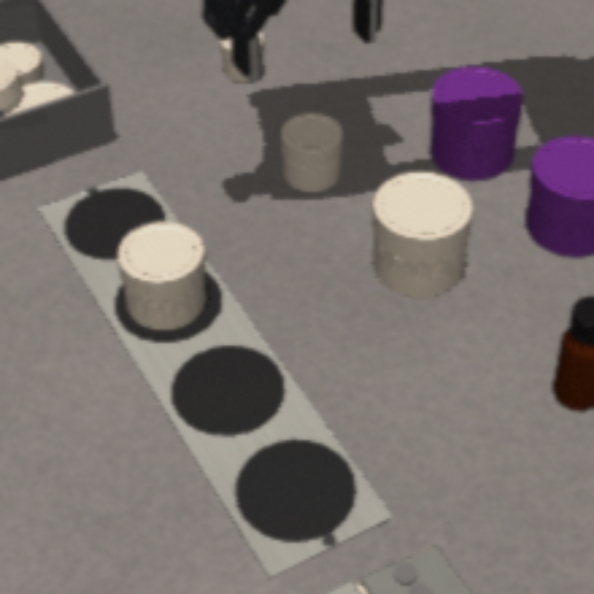

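The 50 ml jar stands upright and centred on the third pad from the scale, at crop (163,285). The 30 ml jar at (312,150) is below the fingers, so I'm descending.

>>> {"name": "apply_moves", "arguments": {"targets": "0 0 0 -0.1 0 2.5 8.5; 0 0 0 -0.1 0 5 8.5; 0 0 0 -0.1 0 7.5 8.5; 0 0 0 -0.1 0 8.8 8.5; 0 0 0 -0.1 0 9.2 8.5"}}

```text
time: 8.9
tool_pos: [499.1, -121.1, 6.7]
tcp_rot: [-179.9, 0.2, 0.4]
ft_force: [-0.2, 0.8, -0.3]
finger_gap: 84.7
```

>>> {"name": "apply_moves", "arguments": {"targets": "0 0 0 0 0 0 3; 0 0 0 0 0 0 3; 0 0 0 0 0 0 3; 0 0 0 0 0 0 3; 0 0 0 0 0 0 3"}}

```text
time: 9.4
tool_pos: [501.4, -122.2, 9.9]
tcp_rot: [179.9, -0.1, 0.3]
ft_force: [-0.5, -0.4, 5.9]
finger_gap: 45.5
```

>>> {"name": "apply_moves", "arguments": {"targets": "0 0 0 0 0 -1.5 3; 0 0 0 0 0 -4 3; 0 0 0 0 0 -7 3; 0 0 0 0.5 -0.5 -10 3; 0 0 0 2 -2.1 -11 3"}}

```text
time: 9.9
tool_pos: [521.8, -102.0, 123.4]
tcp_rot: [179.9, -0.3, 0.2]
ft_force: [1.3, -0.3, -0.6]
finger_gap: 45.1
```

>>> {"name": "apply_moves", "arguments": {"targets": "0 0 0 2.8 -3 0 3; 0 0 0 5.6 -6 0 3; 0 0 0 8.4 -9 0 3; 0 0 0 11.2 -12 0 3; 0 0 0 12.9 -14.2 1 3"}}

```text
time: 10.4
tool_pos: [651.0, 44.3, 111.3]
tcp_rot: [-180.0, -0.3, 0.4]
ft_force: [-0.1, 0.1, 0.1]
finger_gap: 45.3
```

>>> {"name": "apply_moves", "arguments": {"targets": "0 0 0 0 0 2.5 3; 0 0 0 0 0 5 3; 0 0 0 0 0 7.2 3; 0 0 0 0 0 8.7 3; 0 0 0 0 0 9.2 3"}}

```text
time: 10.9
tool_pos: [646.7, 42.2, 15.9]
tcp_rot: [-180.0, 0.2, 0.3]
ft_force: [-20.6, -0.3, 30.4]
finger_gap: 45.1
```

>>> {"name": "apply_moves", "arguments": {"targets": "0 0 0 0 0 0 3; 0 0 0 0 0 0 3; 0 0 0 0 0 0 3; 0 0 0 0 0 0 3; 0 0 0 0 0 0 3"}}

```text
time: 11.4
tool_pos: [648.4, 42.1, 16.7]
tcp_rot: [180.0, -0.0, 0.3]
ft_force: [-1.1, -0.0, -0.8]
finger_gap: 45.3
```

>>> {"name": "apply_moves", "arguments": {"targets": "0 0 0 0.1 0 0.05 3; 0 0 0 0.2 0 0.1 3; 0 0 0 0.2 0 0.15 3; 0 0 0 0.2 0 0.2 3; 0 0 0 0.2 0 0.2 3"}}

```text
time: 11.9
tool_pos: [650.0, 42.2, 15.9]
tcp_rot: [180.0, 0.1, 0.4]
ft_force: [-9.6, -0.1, 14.1]
finger_gap: 45.1
```

>>> {"name": "apply_moves", "arguments": {"targets": "0 0 0 0 0 0 8.5; 0 0 0 0 0 0 8.5; 0 0 0 0 0 0 8.5; 0 0 0 0 0 -1 8.5; 0 0 0 0 0 -4 8.5"}}

```text
time: 12.4
tool_pos: [647.2, 42.2, 51.1]
tcp_rot: [-180.0, 0.4, 0.3]
ft_force: [-0.7, 0.3, 0.8]
finger_gap: 85.2
```

>>> {"name": "apply_moves", "arguments": {"targets": "0 0 0 0 0 -4 8.5; 0 0 0 -2 3.5 -6 8.5; 0 0 0 -4 7.5 -6 8.5; 0 0 0 -6 11.5 -6 8.5; 0 0 0 -8 15.3 -6 8.5"}}

```text
time: 12.9
tool_pos: [570.6, -112.7, 115.5]
tcp_rot: [180.0, -0.1, 0.4]
ft_force: [0.1, -0.1, 0.9]
finger_gap: 85.0
```

>>> {"name": "apply_moves", "arguments": {"targets": "0 0 0 -2.2 4 0 8.5; 0 0 0 -4.4 8 0 8.5; 0 0 0 -6.6 12 0 8.5; 0 0 0 -8.3 15 2 8.5; 0 0 0 -8.3 15 2 8.5"}}

```text
time: 13.4
tool_pos: [485.8, -264.8, 92.8]
tcp_rot: [-180.0, 0.2, 0.1]
ft_force: [-0.2, 0.2, -0.6]
finger_gap: 84.7
```

>>> {"name": "apply_moves", "arguments": {"targets": "0 0 0 0 0 1 8.5; 0 0 0 0 0 1 8.5; 0 0 0 0 0 1 8.5; 0 0 0 0 0 1 8.5; 0 0 0 0 0 1 8.5"}}

```text
time: 13.9
tool_pos: [489.7, -261.3, 84.8]
tcp_rot: [180.0, -0.0, 0.4]
ft_force: [0.0, 0.2, -0.2]
finger_gap: 84.7
```

Descend to TCP about 6.5 mm.

>>> {"name": "apply_moves", "arguments": {"targets": "0 0 0 -0.1 0 2.5 8.5; 0 0 0 -0.1 0 5 8.5; 0 0 0 -0.1 0 7 8.5; 0 0 0 -0.1 0 7.6 8.5; 0 0 0 -0.1 0 7.8 8.5"}}

```text
time: 14.4
tool_pos: [487.7, -261.3, 5.8]
tcp_rot: [-180.0, 0.1, 0.4]
ft_force: [-0.9, -0.7, 0.5]
finger_gap: 84.8
```

>>> {"name": "apply_moves", "arguments": {"targets": "0 0 0 0 0 0 2; 0 0 0 0 0 0 2; 0 0 0 0 0 0 2; 0 0 0 0 0 0 2; 0 0 0 0 0 0 2"}}

```text
time: 14.9
tool_pos: [488.8, -262.3, 7.5]
tcp_rot: [179.9, -0.1, 0.3]
ft_force: [-0.5, 0.8, 7.1]
finger_gap: 35.3
```

>>> {"name": "apply_moves", "arguments": {"targets": "0 0 0 0 0 0 2; 0 0 0 0 0 -2 2; 0 0 0 0 0 -5 2; 0 0 0 0 0 -8 2; 0 0 0 0.5 -1.5 -11 2"}}

```text
time: 15.4
tool_pos: [492.4, -247.8, 117.5]
tcp_rot: [180.0, 0.0, 0.2]
ft_force: [0.8, 0.8, -0.2]
finger_gap: 35.5
```

>>> {"name": "apply_moves", "arguments": {"targets": "0 0 0 1.3 -3 0 2; 0 0 0 2.8 -6.8 0 2; 0 0 0 4.4 -10.6 0 2; 0 0 0 6 -14.4 0 2; 0 0 0 7.5 -18.2 0 2"}}

```text
time: 15.9
tool_pos: [567.3, -62.8, 116.5]
tcp_rot: [180.0, -0.0, 0.3]
ft_force: [-0.1, -0.4, -1.0]
finger_gap: 35.1
```

>>> {"name": "apply_moves", "arguments": {"targets": "0 0 0 1.6 -3.8 0 2; 0 0 0 3.2 -7.6 0 2; 0 0 0 4.8 -11.4 0 2; 0 0 0 6.4 -15.2 0 2; 0 0 0 7.6 -18 0 2"}}

```text
time: 16.4
tool_pos: [642.2, 118.7, 116.3]
tcp_rot: [-180.0, -0.0, 0.4]
ft_force: [0.1, 0.1, -0.5]
finger_gap: 35.0
```

>>> {"name": "apply_moves", "arguments": {"targets": "0 0 0 0.45 -1.55 0 2; 0 0 0 0.45 -1.55 2 2; 0 0 0 0.45 -1.55 4.5 2; 0 0 0 0.45 -1.55 7 2; 0 0 0 0.45 -1.55 8.5 2"}}

```text
time: 16.9
tool_pos: [644.5, 130.8, 28.7]
tcp_rot: [180.0, 0.2, 0.3]
ft_force: [-0.6, -1.0, -1.0]
finger_gap: 35.4
```

>>> {"name": "apply_moves", "arguments": {"targets": "0 0 0 0 0 0.5 2; 0 0 0 0 0 1 2; 0 0 0 0 0 1.3 2; 0 0 0 0 0 1.4 2; 0 0 0 0 0 1.4 2"}}

```text
time: 17.4
tool_pos: [646.7, 131.7, 18.1]
tcp_rot: [-180.0, -0.1, 0.3]
ft_force: [0.2, -0.3, 0.6]
finger_gap: 35.0
```

>>> {"name": "apply_moves", "arguments": {"targets": "0 0 0 0.2 0 0.1 2; 0 0 0 0.2 0 0.2 2; 0 0 0 0.2 0 0.3 2; 0 0 0 0.2 0 0.35 2; 0 0 0 0.2 0 0.35 2"}}

```text
time: 17.9
tool_pos: [648.1, 131.7, 13.7]
tcp_rot: [180.0, 0.0, 0.3]
ft_force: [1.0, 0.2, -0.1]
finger_gap: 35.3
```

>>> {"name": "apply_moves", "arguments": {"targets": "0 0 0 0 0 0 2; 0 0 0 0 0 0.05 2; 0 0 0 0 0 0.1 2; 0 0 0 0 0 0.1 2; 0 0 0 0 0 0.1 2"}}

```text
time: 18.4
tool_pos: [648.2, 131.7, 13.6]
tcp_rot: [180.0, -0.0, 0.3]
ft_force: [-4.3, -0.9, 6.0]
finger_gap: 35.2
```

>>> {"name": "apply_moves", "arguments": {"targets": "0 0 0 0 0 0 8.5; 0 0 0 0 0 0 8.5; 0 0 0 0 0 0 8.5; 0 0 0 0 0 -1 8.5; 0 0 0 0 0 -4 8.5"}}

```text
time: 18.9
tool_pos: [645.2, 131.3, 49.7]
tcp_rot: [180.0, 0.4, 0.3]
ft_force: [0.0, 0.0, 0.1]
finger_gap: 85.3
```

>>> {"name": "apply_moves", "arguments": {"targets": "0 0 0 0 0 -4 8.5; 0 0 0 -2.5 2 -6.5 8.5; 0 0 0 -6 5 -6.5 8.5; 0 0 0 -9.5 8 -6.5 8.5; 0 0 0 -12.5 11 -6.5 8.5"}}

```text
time: 19.4
tool_pos: [522.5, 20.2, 118.7]
tcp_rot: [180.0, -0.1, 0.4]
ft_force: [0.8, -0.9, 0.5]
finger_gap: 84.7
```

>>> {"name": "apply_moves", "arguments": {"targets": "0 0 0 -2.5 1.1 0 8.5; 0 0 0 -4.4 2 0 8.5; 0 0 0 -4.4 2 0 8.5; 0 0 0 -4.4 2 0 8.5; 0 0 0 -4.4 2 0 8.5"}}

```text
time: 19.9
tool_pos: [480.9, 0.9, 118.5]
tcp_rot: [-180.0, -0.1, 0.4]
ft_force: [0.6, -0.6, -0.2]
finger_gap: 85.1
```

```bash
python3 - <<'E'
from h import *
im=snapshot("scene"); cv2.imwrite("pics/a3.png",cv2.resize(im[160:380,180:400],None,fx=2.7,fy=2.7)[:,:,::-1]); print(sense()["tool_pos"])
E
```

```text
[480.84660112   0.98289624 118.31218569]
```

View pics/a3.png

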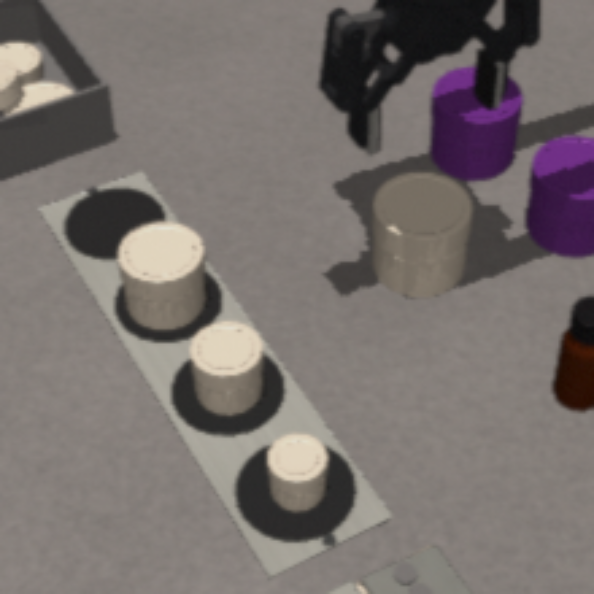

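The crop shows the 10, 30 and 50 ml jars upright on their pads at (297,475), (228,370) and (163,280). The 100 ml jar at (422,235) is under the fingers, so I'll take it now.

>>> {"name": "apply_moves", "arguments": {"targets": "0 0 0 0 0 2.5 8.5; 0 0 0 0 0 4.5 8.5; 0 0 0 0 0 5.5 8.5; 0 0 0 0 0 5.5 8.5; 0 0 0 0 0 5.5 8.5"}}

```text
time: 20.45
tool_pos: [480.4, 0.8, 63.2]
tcp_rot: [-180.0, -0.0, 0.4]
ft_force: [0.1, 0.2, 0.2]
finger_gap: 84.8
```

>>> {"name": "apply_moves", "arguments": {"targets": "0 0 0 0 0 0.7 8.5; 0 0 0 0 0 1.4 8.5; 0 0 0 0 0 2.1 8.5; 0 0 0 0 0 2.8 8.5; 0 0 0 0 0 3 8.5"}}

```text
time: 20.95
tool_pos: [479.1, 0.7, 31.6]
tcp_rot: [-180.0, 0.1, 0.3]
ft_force: [0.2, 0.2, -0.6]
finger_gap: 84.9
```

>>> {"name": "apply_moves", "arguments": {"targets": "0 0 0 0.1 0 0.6 8.5; 0 0 0 0.1 0 1.2 8.5; 0 0 0 0.1 0 1.6 8.5; 0 0 0 0.1 0 1.8 8.5; 0 0 0 0.1 0 1.8 8.5"}}

```text
time: 21.45
tool_pos: [480.6, 0.7, 14.4]
tcp_rot: [-180.0, 0.0, 0.3]
ft_force: [0.1, 0.1, -0.2]
finger_gap: 85.2
```

>>> {"name": "apply_moves", "arguments": {"targets": "0 0 0 0 0 0 5; 0 0 0 0 0 0 5; 0 0 0 0 0 0 5; 0 0 0 0 0 0 5; 0 0 0 0 0 0 5", "force": 40}}

```text
time: 21.95
tool_pos: [481.3, 0.6, 15.3]
tcp_rot: [180.0, -0.0, 0.3]
ft_force: [-0.7, -0.2, 5.6]
finger_gap: 67.1
```

>>> {"name": "apply_moves", "arguments": {"targets": "0 0 0 0 0 0 5; 0 0 0 0 0 -1.5 5; 0 0 0 0 0 -4 5; 0 0 0 0 0 -7 5; 0 0 0 0.5 0.4 -10 5"}}

```text
time: 22.45
tool_pos: [484.6, -2.9, 114.7]
tcp_rot: [-180.0, 0.1, 0.4]
ft_force: [-0.1, 0.2, -1.5]
finger_gap: 67.2
```

>>> {"name": "apply_moves", "arguments": {"targets": "0 0 0 3 2.4 0 5; 0 0 0 6.5 5.3 0 5; 0 0 0 10 8.2 0 5; 0 0 0 13.5 11 0 5; 0 0 0 16.7 13.5 0 5"}}

```text
time: 22.95
tool_pos: [654.6, -138.7, 113.7]
tcp_rot: [-180.0, 0.1, 0.3]
ft_force: [-0.4, -0.2, -0.9]
finger_gap: 67.2
```

>>> {"name": "apply_moves", "arguments": {"targets": "0 0 0 0 0 2 5; 0 0 0 0 0 4.5 5; 0 0 0 0 0 7 5; 0 0 0 0 0 8.5 5; 0 0 0 0 0 8.9 5"}}

```text
time: 23.45
tool_pos: [651.5, -136.6, 22.4]
tcp_rot: [-179.9, 0.3, 0.3]
ft_force: [-0.7, -0.1, -3.0]
finger_gap: 67.1
```

>>> {"name": "apply_moves", "arguments": {"targets": "0 0 0 0 0 0 5; 0 0 0 0 0 0 5; 0 0 0 0 0 0 5; 0 0 0 0 0 0 5; 0 0 0 0 0 0 5"}}

```text
time: 23.95
tool_pos: [654.3, -137.4, 26.7]
tcp_rot: [180.0, -0.1, 0.3]
ft_force: [0.4, -1.1, -2.2]
finger_gap: 67.2
```

Contact is expected at TCP of about 20–21 mm, and the wrist reading still shows the jar hanging free.

>>> {"name": "apply_moves", "arguments": {"targets": "0 0 0 0 0.1 0.1 5; 0 0 0 0 0.1 0.2 5; 0 0 0 0 0.1 0.3 5; 0 0 0 0 0.1 0.4 5; 0 0 0 0 0.1 0.45 5"}}

```text
time: 24.45
tool_pos: [653.6, -138.3, 21.3]
tcp_rot: [-180.0, 0.0, 0.3]
ft_force: [-2.7, 0.1, 3.8]
finger_gap: 67.4
```

>>> {"name": "apply_moves", "arguments": {"targets": "0 0 0 0 0 0 5; 0 0 0 0 0 0.05 5; 0 0 0 0 0 0.1 5; 0 0 0 0 0 0.1 5; 0 0 0 0 0 0.1 5"}}

```text
time: 24.95
tool_pos: [653.7, -138.3, 21.3]
tcp_rot: [180.0, 0.0, 0.3]
ft_force: [-6.2, 2.3, 7.6]
finger_gap: 67.4
```

Contact. I'll release, rise and withdraw towards the robot.

>>> {"name": "apply_moves", "arguments": {"targets": "0 0 0 0 0 0 8.5; 0 0 0 0 0 0 8.5; 0 0 0 0 0 0 8.5; 0 0 0 0 0 -1 8.5; 0 0 0 0 0 -4 8.5"}}

```text
time: 25.45
tool_pos: [651.0, -137.5, 57.1]
tcp_rot: [-179.9, 0.4, 0.3]
ft_force: [-0.3, 0.6, 0.6]
finger_gap: 84.9
```

>>> {"name": "apply_moves", "arguments": {"targets": "0 0 0 0 0 -3 8.5; 0 0 0 0 0 -7 8.5; 0 0 0 0 0 -11 8.5; 0 0 0 -3 0 -14 8.5; 0 0 0 -7 2 -15 8.5"}}

```text
time: 25.95
tool_pos: [586.3, -157.8, 216.0]
tcp_rot: [179.9, -0.4, 0.5]
ft_force: [-0.7, -2.2, 1.2]
finger_gap: 84.7
```

>>> {"name": "apply_moves", "arguments": {"targets": "0 0 0 -4 3 0 8.5; 0 0 0 -8 6 0 8.5; 0 0 0 -12 9 0 8.5; 0 0 0 -15 11 0 8.5; 0 0 0 -17 12 0 8.5"}}

```text
time: 26.45
tool_pos: [412.6, -281.4, 211.3]
tcp_rot: [179.9, -0.0, 0.2]
ft_force: [0.4, -0.4, -0.3]
finger_gap: 84.8
```

```bash
cat > m2.py <<'E'
from h import *
np.set_printoptions(precision=1,suppress=True)
J=[('j10',(649,131),40,18,0),('j30',(650.5,41),48,23,1),('j50',(652,-49),56,28.5,2),('j100',(653.5,-139),66,34,3)]
P=dict(top=[(648.5,127.9),(650,37.7),(651.6,-52),(653.3,-142.1)],scene=[(649.5,134),(650.9,43.9),(652.2,-45.6),(653.7,-135.4)])
for n in("top","scene"):
    im=snapshot(n)[:,:,::-1].copy(); cv2.imwrite(f"pics/{n}9.png",im); g=im.min(2)
    for k,xy,h,r,i in J:
        v,u=np.round(pix(n,[*xy,h])).astype(int); lev=np.median(g[v-3:v+4,u-3:u+4])
        _,l,st,ce=cv2.connectedComponentsWithStats((g>lev-(25 if n=="scene" else 45)).astype(np.uint8),connectivity=4)
        w=world(n,ce[l[v,u]][::-1],h)[:2]; print(n,k,'%.2f'%(st[l[v,u],4]/sil(n,xy,r,(h,h)).sum()),w,'off pad',w-P[n][i])
    for d in place_of(n,"amber_bottle"): print(n,d["confidence"],world(n,d["at"],39.5)[:2])
print(sense()["tool_pos"],sense()["ft_force"])
E
python3 m2.py
```

```text
top j10 0.77 [648.8 131. ] off pad [0.3 3.1]
top j30 8.42 [645.3 -34. ] off pad [ -4.7 -71.7]
top j50 5.55 [642.9 -33.8] off pad [-8.7 18.2]
top j100 3.93 [639.8 -33.5] off pad [-13.5 108.6]
top 0.68 [457.6 150.6]
scene j10 0.80 [648.5 134.7] off pad [-1.   0.7]
scene j30 0.85 [650.4  44.9] off pad [-0.5  1. ]
scene j50 0.85 [654.2 -45.2] off pad [2.  0.4]
scene j100 0.87 [ 654.5 -134.6] off pad [0.8 0.8]
scene 0.71 [447.2 142.8]
[ 414.8 -280.   211.2] [0.  0.1 0.3]
```

View pics/scene9.png

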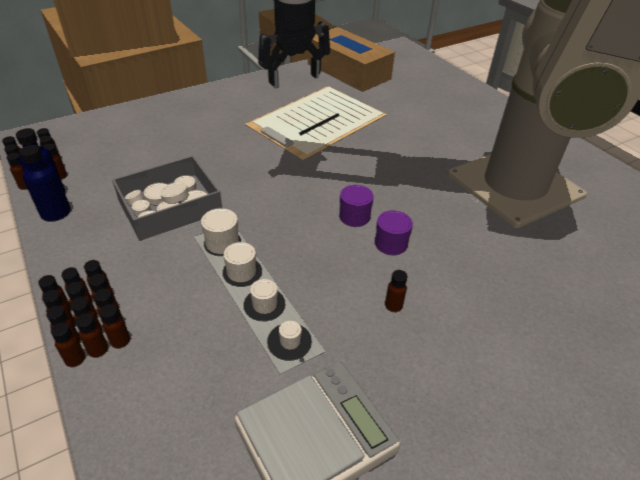

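The picture shows all four jars upright on their pads, 10 ml at (290,335) up to 100 ml at (220,230). The bottle at (397,290) is unmoved and the gripper is clear. I'm handing in.

```bash
python3 -c "
from bench import *
print(hand_in())"
```

```text
the job is handed in; nothing more can be done
None
```

The four white jars now stand on the pads in size order, with the 10 ml next to the scale, then the 30, 50 and 100 ml. The job is handed in after about 27 s of robot time; hand-in gave no verdict.

**Placement:** in the last scene-camera picture the jar lids measured within about 2 mm of their pad centres (limit 13 mm). All four look upright, and the gripper was well clear.

**Other items:** no move came near the scale, the purple jars or the amber bottle. The bottle shows at the same place in the picture as at the start, and the network's estimates of it agree to within about 8 mm between looks, which is its usual scatter.

**Checks that failed or disagreed:**
- **Top camera:** it confirmed only the 10 ml jar, about 3 mm off. For the other three the lids merged with the bright steel strip, so those numbers were invalid and I ignored them.
- **Camera offset:** the two cameras differ by a steady 5–6 mm in y. I averaged them for the grasps and compared jar to pad within one camera for the final check.
- **Contact force:** setting down the 30 ml jar, the wrist briefly read about 37 N (limit 120 N). The jar was undisturbed.

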